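# Draw a blind plug with a threaded puller rod

## Robot

A 6-joint arm with a two-finger parallel gripper is mounted at the origin on the work surface. World frame = base frame: x ahead of the robot, y to its left, z up, the work surface at z = 0. Lengths are in m, angles in rad, forces in N, time in s.
With the tool pointing down it reaches from about 0.375 to 0.9 m from the base axis. Payload 3.1 kg.
Tool frame: the origin (TCP) lies at the very end of the fingers, on their centre line; the grasp point (between the pads) lies 19 mm behind it; z points along the fingers, y is the direction in which the jaws open and shut (so a half turn about z gives the same grasp; the last joint's range is limited). The gripper opens to 87 mm and grips with 3 to 60 N. Pads are 19 mm wide; open, the fingers measure 117 mm over their backs; the gripper's body (75 mm by 190 mm) begins 51 mm behind the grasp point.
Start: joints at [-1.49, 0.527, 1.433, -0, 1.181, -0.178], TCP at [0.16, -0.604, 0.202] pointing down, gripper open.
Joint ranges: [-3.08, 3.08], [-0.75, 2.2], [0.22, 2.44], [-1.43, 4.57], [0, 2.65], [-2.85, 2.85]. Speed limits (rad/s): [2.79, 2.79, 3.14, 3.14, 3.14, 3.14].

## Interface

Orientations are given as a unit quaternion [x, y, z, w].
In Python, from rig import robot gives the robot as it stands. The module is installed in compiled form; this text tells all that it offers.
- The arm moves only by the tool carry_out, never from a script. Its argument "series" is a list of rows, each a list of 7 numbers: the shift along the tool's x, y, z in mm, then the turn, a rotation vector about the tool's x, y, z in degrees, then the gripper command: -1 is shut, 1 is fully open, values between are in proportion. In form: [[tx, ty, tz, rx, ry, rz, claw], ...]. A call has 1 to 8 rows; each row is the pose to reach, as a shift and turn from the pose measured when the call began, along the tool's axes at that moment; what a row does not reach only later rows make up. A row lasts 1/8 s, in which the tool goes at most 62.5 mm and 10.7 degrees, less where a joint would pass 70% of its speed; a pose out of reach is approached as far as the arm can. A call with a gripper value outside its range is refused whole. The fingers move at their own pace and stop on an object; "force" is the grip in N (left out, the last holds). Time passes only in rows, so rows that repeat a pose let the fingers close. It gives the time, the measured TCP pose, the force and the opening at its end, in the units of the state.
- robot.get_obs(): the state, without advancing time (a new reading comes with each control period).
- robot.camera(name): name is "side" or "top" or "wrist"; returns a dict with "pixels" (420x560x3 uint8, red, green, blue), "fx", "fy", "cx", "cy" (pixels), "position" and "attitude" of the camera in the world. Camera axes: x right, y down, z forward; pixel columns grow to the right and rows downward; lengths in m; the calibration is good to about 2 mm. The wrist camera is an equidistant fisheye: a pixel r from the principal point sees the ray r / f radians off the axis. A picture is of the moment at which its call begins. There is no depth.
- robot.hand_in(): hands the job in, once; it reports no verdict.
The state is a dict: "time": time; "q": joint angles; "joint_velocities": joint speeds; "joint_torque": joint torques, N m; "position": TCP position; "tool_rot": TCP orientation; "ft_force": force on the tool from outside, world axes, zero at the start; "moment": the same for the moment, N m; "grip_width": finger opening in m.
Only numpy, scipy, OpenCV 4.12 (cv2) and the standard library are available. Lean on these libraries where they do the work, as an engineer would, in place of code of your own. Each camera call takes 0.05 s, during which the arm holds its last target.

## Task

Take the orange-handled puller rod from its grey stand, put its cross pin down the slot of the brass blind plug in the blue housing and thread it in clockwise until you feel it come snug against the end of its thread, shoulder down on the plug; every plug comes tight at a different angle, so do not force it. Then pull the plug straight up out of its bore and set it down gently, upright in the green tray, with the puller still threaded in; leave the other parts alone.

Things in the scene. Friction and masses are not known exactly. Their poses are not given: they have to be found in the camera images.
- puller_grip (a point): Centre of the puller rod's orange handle, an upright square bar 22 x 22 x 54 mm with flats across the rod's x and y; 60.8 mm above the rod's foot. The rod is 88 mm tall, 0.14 kg, and starts upright in the stand. Axes: z up the rod, x along its cross pin (white line on the handle's top)
- puller_tip (a point): Foot of the rod: underside of its steel cross pin (24 mm long along x, 6 mm thick, round) on an 8 mm shank, on the rod's axis; axes as puller_grip. A dark round shoulder, 30 mm wide, has its underside 22.8 mm above the foot. Foot height above the plug's underside: 9 mm on the entry floor, 7.2 mm when threaded in with the shoulder down on the plug
- puller: The whole puller rod; origin at its foot, as puller_tip
- plug: Brass blind plug, 44 mm wide, 30 mm tall, about 0.16 kg; origin centre of its underside, z up. Its top is flush with the housing, so fingers cannot take it. The top has a straight entry slot, 27 x 10 mm, along the plug's x; white marks at its rim lie along its y. Two keys let it turn 2 or 3 degrees at most in its bore. At rest the rod stands in it by its own weight
- plug_top (a point): Centre of the plug's top and slot, 30 mm above its underside. The cross pin goes 21 mm down the slot to the entry floor; then, turned clockwise seen from above, the rod sinks 3 mm (from 30 to 80 degrees of turn; 2.5 mm axial play). At the thread's end (threadend) it comes tight, at 64 to 116 degrees, unlike for each plug: only felt. 0.15 to 0.2 N m is snug, over 0.25 is forcing it
- bore (a point): Centre of the bore's mouth on top of the fixed blue round housing (foot 112 mm wide, 42 mm tall). The bore is upright, 46 mm wide, 30 mm deep. Rubber pads grip the plug, so that it takes roughly 10 to 20 N to draw it out
- stand_top (a point): Centre of the top of the fixed grey stand, 70 x 64 x 45 mm; it has a 27 x 11 mm slot in which the rod's foot hangs with about 0.5 to 1.5 mm of play, shoulder resting on this top
- tray: Fixed green tray, 120 x 120 mm outside, wall 4 mm thick and 18 mm tall; origin centre of its underside
- tray_floor (a point): Centre of the tray's inner floor, 5 mm above the table
- socket: Chrome socket standing on the table, 26 mm wide, 34 mm tall; origin centre of its underside; leave alone
- cap: White nylon bolt cap on the table, 32 mm wide, 24 mm tall; origin centre of its underside; leave alone
- ujoint: Dark steel universal joint lying on the table, 72 mm long along its y, 22 mm thick; origin centre of its underside; leave alone
There are look-alikes about, which are no part of the job. There is more than one size of the puller; the job needs the largest.

How it is judged:
By the outcome, as a careful person would: the job done as asked, in the order asked, and still so for the second after the job is handed in, with the robot touching nothing.
It also fails if it takes over 72 s, if anything falls off the work surface, if the arm or the gripper's body presses on something with over 40 N, if the wrist force passes 120 N, or if a joint passes its speed limit or range.

## Working session

There is one attempt and no reset: what is moved stays moved. The work goes in short steps, Python scripts to look and compute and a tool call to move; the robot and the scene stay as the last step left them, time stands still between calls to the robot, and variables do not carry over. Pictures are saved under pics/ and viewed, and the job is handed in when it is done.

Besides the shell and the picture viewer there is one more tool, called after "Call:" by a JSON object that holds its "op" and its "data". carry_out: Moves the arm, as the interface text tells. Its arguments: {"type":"object","properties":{"series":{"type":"array"},"force":{"type":"number"}},"required":["series"]}

```bash
mkdir -p pics
cat > h.py <<'E'
import numpy as np, cv2
from scipy.spatial.transform import Rotation as R
from rig import robot
def snap(n,fn):
    c=robot.camera(n); cv2.imwrite('pics/'+fn,c['pixels'][:,:,::-1]); 
    np.savez('pics/'+fn[:-4]+'.npz',**{k:np.array(v) for k,v in c.items()})
    return c
def load(fn): return dict(np.load('pics/'+fn+'.npz'))
def rot(c):
    a=np.array(c['attitude'],float)
    return a if a.shape==(3,3) else R.from_quat(a).as_matrix()
def ray(c,u,v,fish=False):
    x=(u-c['cx'])/c['fx'];y=(v-c['cy'])/c['fy']
    if fish:
        r=np.hypot(x,y); d=np.array([x/r*np.sin(r),y/r*np.sin(r),np.cos(r)]) if r>1e-9 else np.array([0,0,1.])
    else: d=np.array([x,y,1.])
    return np.array(c['position']), rot(c)@d
def onz(c,u,v,z,fish=False):
    p,d=ray(c,u,v,fish); return p+d*(z-p[2])/d[2]
def tri(c1,uv1,c2,uv2):
    p,d=ray(c1,*uv1);q,e=ray(c2,*uv2);d=d/np.linalg.norm(d);e=e/np.linalg.norm(e)
    s=np.linalg.lstsq(np.stack([d,-e],1),q-p,rcond=None)[0]
    a=p+d*s[0];b=q+e*s[1];return (a+b)/2,np.linalg.norm(a-b)
def proj(c,P):
    v=rot(c).T@(np.array(P)-c['position']);return c['cx']+c['fx']*v[0]/v[2],c['cy']+c['fy']*v[1]/v[2]
def st():
    o=robot.get_obs();print(o['time'],np.round(o['position'],4),np.round(o['tool_rot'],4),'F',np.round(o['ft_force'],2),'M',np.round(o['moment'],3),'w',round(o['grip_width'],4),'q',np.round(o['q'],3));return o
E
python3 - <<'E'
from h import *
for n in ['top','side','wrist']:
    c=snap(n,n+'0.png'); print(n,c['fx'],c['cx'],c['cy'],c['position'],np.round(rot(c),3).tolist())
st()
E
```

```text
top 416.93287958798453 280.03817244688184 211.85615175553215 [0.52612086 0.03127915 0.81897809] [[-0.006, -0.998, 0.064], [-1.0, 0.006, -0.006], [0.006, -0.064, -0.998]]
side 397.9868545838563 285.62512192641833 211.71915167476908 [0.40404159 0.56024129 0.54576552] [[-0.96, -0.155, 0.233], [-0.279, 0.599, -0.751], [-0.023, -0.786, -0.618]]
wrist 325.19226210127806 284.5363012979761 210.88477117981333 [ 0.22426979 -0.58712289  0.38362772] [[0.256, -0.937, -0.238], [-0.967, -0.249, -0.062], [-0.001, 0.246, -0.969]]
0.15 [ 0.1599 -0.6036  0.2012] [ 9.916e-01  1.290e-01  0.000e+00 -8.000e-04] F [ 0.75 -0.15 -0.16] M [ 0.017 -0.042  0.013] w 0.0873 q [-1.491  0.528  1.434 -0.     1.181 -0.178]
```

View pics/top0.png

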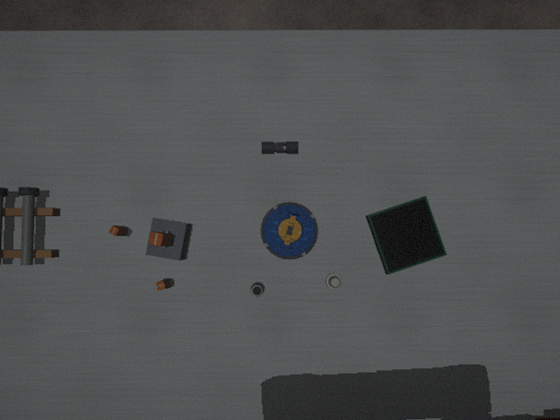

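View pics/side0.png

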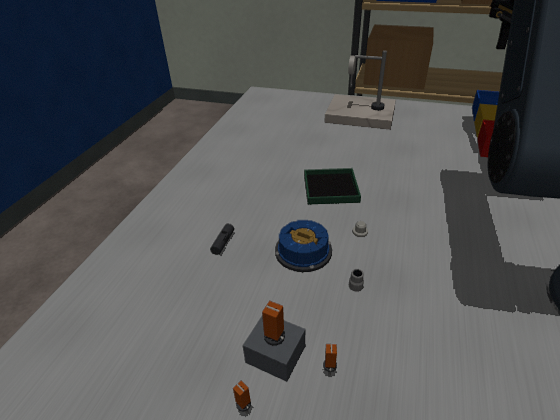

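View pics/wrist0.png

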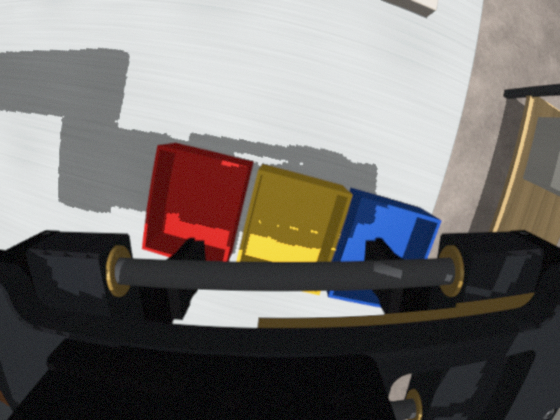

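The top view shows the stand with the large puller near (163,239), the housing and plug near (290,230), and the tray near (406,235). The small look-alikes lie beside the stand. I'll zoom in on each.

Run:
```python
from h import *
t=cv2.imread('pics/top0.png'); s=cv2.imread('pics/side0.png')
def crop(im,x,y,w,h,k): return cv2.resize(im[y:y+h,x:x+w],None,fx=k,fy=k,interpolation=cv2.INTER_CUBIC)
a=crop(t,140,210,60,60,6);b=crop(t,260,200,60,60,6)
c=crop(s,240,290,70,90,4);d=crop(s,265,210,70,60,5)
can=np.zeros((600,800,3),np.uint8)
can[:360,:360]=a;can[:360,370:730]=b
cv2.imwrite('pics/z0.png',np.clip(can*1.6,0,255))
can[:]=0
can[:360,:280]=c;can[:300,300:650]=d
cv2.imwrite('pics/z1.png',np.clip(can*1.3,0,255))
```

```text
[ WARN:0@0.567] global loadsave.cpp:1063 imwrite_ Unsupported depth image for selected encoder is fallbacked to CV_8U.
```

View pics/z0.png

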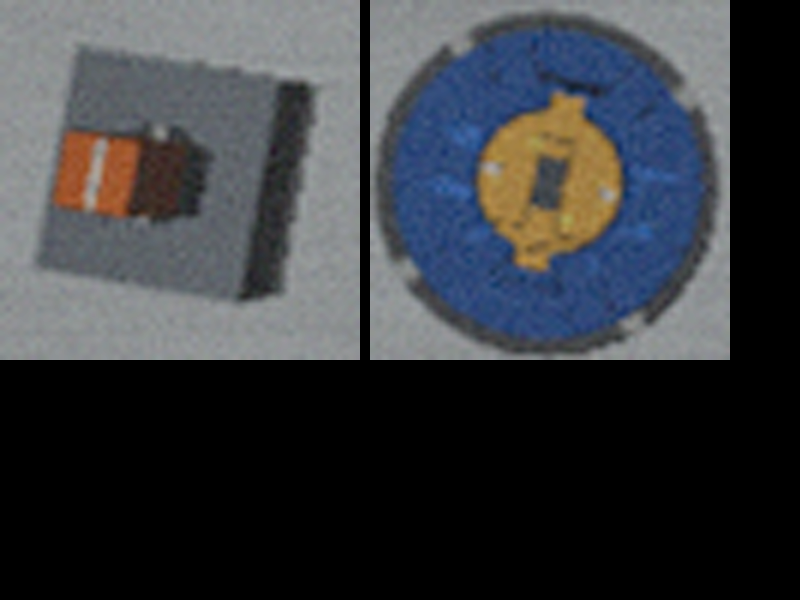

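View pics/z1.png

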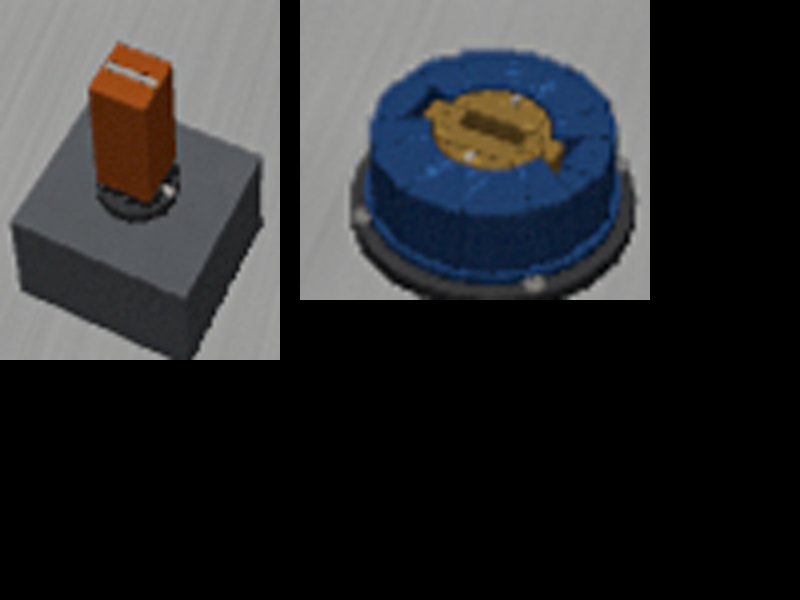

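```bash
cat > meas.py <<'E'
from h import *
def mask(c,lo,hi,box,fn=None):
    hsv=cv2.cvtColor(c['pixels'],cv2.COLOR_RGB2HSV);m=cv2.inRange(hsv,lo,hi)
    x0,y0,x1,y1=box;k=np.zeros_like(m);k[y0:y1,x0:x1]=m[y0:y1,x0:x1];return k
def big(m):
    cs,_=cv2.findContours(m,cv2.RETR_EXTERNAL,cv2.CHAIN_APPROX_NONE);return max(cs,key=cv2.contourArea)
E
python3 - <<'E'
from meas import *
t=load('top0');s=load('side0')
# handle top: bright orange + line
m=mask(t,(3,120,110),(18,255,255),(140,220,180,260)); m=cv2.morphologyEx(m,cv2.MORPH_CLOSE,np.ones((5,5)))
r=cv2.minAreaRect(big(m));print('handle top',r)
print('pos',onz(t,*r[0],.110)); 
box=cv2.boxPoints(r);P=[onz(t,*b,.110) for b in box];print(np.round(P,4)); print([np.linalg.norm(P[i]-P[i-1]) for i in range(4)])
a=onz(t,140+101/6,210+140/6,.110);b=onz(t,140+92/6,210+207/6,.110);print('line ang',np.degrees(np.arctan2(*(a-b)[1::-1])))
# plug
m=mask(t,(12,100,80),(30,255,255),(270,205,310,255));m=cv2.morphologyEx(m,cv2.MORPH_CLOSE,np.ones((9,9)))
c=big(m);(x,y),rr=cv2.minEnclosingCircle(c);mm=cv2.moments(c);g=(mm['m10']/mm['m00'],mm['m01']/mm['m00']);print('plug',g,onz(t,*g,.042),(x,y),rr)
w=[onz(t,260+(490-370)/6,200+168/6,.042),onz(t,260+(607-370)/6,200+195/6,.042)];print('marks',w,(w[0]+w[1])/2,np.linalg.norm(w[0]-w[1]),'y ang',np.degrees(np.arctan2(*(w[0]-w[1])[1::-1])))
# slot
m=mask(t,(0,0,0),(180,255,60),(278,218,302,242));r=cv2.minAreaRect(big(m));print('slot',r,onz(t,*r[0],.042))
# housing
m=mask(t,(100,80,50),(125,255,255),(255,195,325,265));r=cv2.minAreaRect(big(m));e=cv2.fitEllipse(cv2.convexHull(big(m)));print('blue',e,onz(t,*e[0],.042))
# side plug
m=mask(s,(12,100,80),(30,255,255),(280,220,330,260));m=cv2.morphologyEx(m,cv2.MORPH_CLOSE,np.ones((9,9)));c=big(m);mm=cv2.moments(c);g=(mm['m10']/mm['m00'],mm['m01']/mm['m00']);print('side plug',g,onz(s,*g,.042))
# handle side
print('side handle',onz(s,240+131/4,290+72/4,.110))
# tray
m=mask(t,(60,80,15),(90,255,255),(350,180,460,290));m=cv2.morphologyEx(m,cv2.MORPH_CLOSE,np.ones((5,5)))
r=cv2.minAreaRect(big(m));print('tray',r,onz(t,*r[0],.018),onz(t,*r[0],.0),np.linalg.norm(np.subtract(onz(t,*cv2.boxPoints(r)[0],.018),onz(t,*cv2.boxPoints(r)[1],.018))))
E
```

```text
Traceback (most recent call last):
  File "meas.py", line 6, in big
    cs,_=cv2.findContours(m,cv2.RETR_EXTERNAL,cv2.CHAIN_APPROX_NONE);return max(cs,key=cv2.contourArea)
                                                                            ~~~^^^^^^^^^^^^^^^^^^^^^^^^
ValueError: max() iterable argument is empty
```

Run:
```python
from meas import *
t=load('top0');s=load('side0')
hs=cv2.cvtColor(t['pixels'],cv2.COLOR_RGB2HSV)
for (u,v) in [(153,238),(159,238),(167,238),(285,222),(291,230),(290,213),(275,225),(385,215),(400,240)]: print((u,v),hs[v,u],end=' ')
print()
def tr(name,f):
    try: f()
    except Exception as e: print(name,'ERR',e)
def f():
    m=mask(t,(0,120,85),(25,255,255),(140,220,180,260)); m=cv2.morphologyEx(m,cv2.MORPH_CLOSE,np.ones((5,5)))
    r=cv2.minAreaRect(big(m));print('handle top',r,onz(t,*r[0],.110))
    P=[onz(t,*b,.110) for b in cv2.boxPoints(r)];print([round(np.linalg.norm(P[i]-P[i-1]),4) for i in range(4)])
tr('h',f)
a=onz(t,140+101/6,210+140/6,.110);b=onz(t,140+92/6,210+207/6,.110);print('line ang',np.degrees(np.arctan2(*(a-b)[1::-1])),(a+b)/2)
def f():
    m=mask(t,(12,100,60),(30,255,255),(270,205,310,255));m=cv2.morphologyEx(m,cv2.MORPH_CLOSE,np.ones((9,9)))
    c=big(m);mm=cv2.moments(c);g=(mm['m10']/mm['m00'],mm['m01']/mm['m00']);print('plug',g,onz(t,*g,.042))
tr('p',f)
w=[onz(t,260+(490-370)/6,200+168/6,.042),onz(t,260+(607-370)/6,200+195/6,.042)];print('marks',w,(w[0]+w[1])/2,np.linalg.norm(w[0]-w[1]),'y ang',np.degrees(np.arctan2(*(w[0]-w[1])[1::-1])))
def f():
    m=mask(t,(100,80,30),(125,255,255),(255,195,325,265));e=cv2.fitEllipse(cv2.convexHull(big(m)));print('blue',e,onz(t,*e[0],.042))
tr('b',f)
def f():
    m=mask(s,(12,100,60),(30,255,255),(280,220,330,260));m=cv2.morphologyEx(m,cv2.MORPH_CLOSE,np.ones((9,9)));c=big(m);mm=cv2.moments(c);g=(mm['m10']/mm['m00'],mm['m01']/mm['m00']);print('side plug',g,onz(s,*g,.042))
tr('sp',f)
print('side handle',onz(s,240+131/4,290+72/4,.110))
def f():
    m=mask(t,(50,60,10),(95,255,255),(350,180,460,290));m=cv2.morphologyEx(m,cv2.MORPH_CLOSE,np.ones((5,5)))
    r=cv2.minAreaRect(big(m));B=cv2.boxPoints(r);print('tray',r,onz(t,*r[0],.018),np.linalg.norm(onz(t,*B[0],.018)-onz(t,*B[1],.018)))
tr('t',f)
```

```text
(153, 238) [ 11 189  97] (159, 238) [ 10 180  98] (167, 238) [  9 102  40] (285, 222) [ 19 146 101] (291, 230) [40 18 43] (290, 213) [109 134  57] (275, 225) [108 154  76] (385, 215) [20 70 22] (400, 240) [98 46 22] 
handle top ((155.61538696289062, 238.42308044433594), (11.57085132598877, 11.96308422088623), 11.309932708740234) [0.5275746  0.23794354 0.11      ]
[np.float64(0.0196), np.float64(0.0202), np.float64(0.0197), np.float64(0.0202)]
line ang -6.9500959820249655 [0.52674316 0.23714067 0.11      ]
plug (289.508209240168, 229.79419625811377) [0.54217125 0.00902231 0.042     ]
marks [array([0.54562152, 0.02671022, 0.042     ]), array([ 0.53702064, -0.00954554,  0.042     ])] [0.54132108 0.00858234 0.042     ] 0.03726197629564087 y ang 76.65452942536366
blue ((289.08123779296875, 230.20774841308594), (51.6491584777832, 52.29084396362305), 100.03974151611328) [0.54140659 0.00982361 0.042     ]
side plug (303.30239346176296, 235.78925861062461) [0.54082191 0.01134566 0.042     ]
side handle [0.52631496 0.23837865 0.11      ]
tray ((405.71051025390625, 235.02139282226562), (62.38576126098633, 63.39054870605469), 71.02959442138672) [ 0.53123618 -0.21491256  0.018     ] 0.12325141074640025
```

The rod is at about (0.527,0.238), the plug at (0.5415,0.009) and the tray at (0.531,-0.215). Sizes agree with the text. Next, a helper that converts a world target into a shift and turn along the tool axes.

```bash
cat >> h.py <<'E'
def go(P,yaw):
    """world target TCP pos, tool-y yaw deg (tool straight down) -> mm, deg"""
    o=st(); A=R.from_quat(o['tool_rot']); y=np.radians(yaw)
    Y=np.array([np.cos(y),np.sin(y),0]);Z=np.array([0,0,-1.]);X=np.cross(Y,Z)
    B=R.from_matrix(np.stack([X,Y,Z],1))
    print('shift',np.round(A.inv().apply(np.array(P)-o['position'])*1000,1),'turn',np.round((A.inv()*B).as_rotvec(degrees=True),2), 'yaw now',round(float(np.degrees(np.arctan2(*A.as_matrix()[1::-1,1]))),2))
E
python3 - <<'E'
from h import *
go([.48,-.25,.2],0)
E
```

```text
0.15 [ 0.1599 -0.6036  0.2012] [ 9.916e-01  1.290e-01  0.000e+00 -8.000e-04] F [ 0.75 -0.15 -0.16] M [ 0.017 -0.042  0.013] w 0.0873 q [-1.491  0.528  1.434 -0.     1.181 -0.178]
shift [ 399.9 -259.9    1.7] turn [-7.000e-02 -7.000e-02 -7.517e+01] yaw now -75.17
```

Call:
{"op": "carry_out", "data": {"series": [[50, -32, 0, 0, 0, -10, 1], [100, -65, 0, 0, 0, -20, 1], [150, -98, 0, 0, 0, -30, 1], [200, -130, 0, 0, 0, -40, 1], [250, -162, 0, 0, 0, -50, 1], [300, -195, 0, 0, 0, -60, 1], [350, -228, 0, 0, 0, -68, 1], [400, -260, 0, 0, 0, -75, 1]], "force": 30}}

```text
time: 1.15
position: [0.4811, -0.2482, 0.2016]
tool_rot: [0.707, 0.707, 0.0, -0.001]
ft_force: [-0.1, 0.1, -0.5]
grip_width: 0.0869
```

Run:
```python
from h import *
go([.527,.238,.2],81)
```

```text
1.15 [ 0.4811 -0.2482  0.2016] [ 7.067e-01  7.075e-01  5.000e-04 -7.000e-04] F [-0.09  0.07 -0.48] M [-0.073 -0.131 -0.018] w 0.0869 q [-6.840e-01  4.160e-01  1.643e+00  1.000e-03  1.084e+00 -6.850e-01]
shift [486.2  46.5   2.4] turn [ 6.000e-02 -9.000e-02 -8.094e+01] yaw now 0.06
```

Call:
{"op": "carry_out", "data": {"series": [[60, 6, 0, 0, 0, -10, 1], [122, 12, 0, 0, 0, -20, 1], [183, 18, 0, 0, 0, -30, 1], [244, 24, 0, 0, 0, -40, 1], [305, 30, 0, 0, 0, -50, 1], [366, 36, 0, 0, 0, -60, 1], [427, 42, 0, 0, 0, -70, 1], [486, 46, 0, 0, 0, -81, 1]]}}

```text
time: 2.15
position: [0.5265, 0.2399, 0.2023]
tool_rot: [0.077, 0.997, 0.001, -0.0]
ft_force: [0.6, -0.1, 0.1]
grip_width: 0.087
```

Run:
```python
from h import *
st();snap('wrist','w1.png');snap('side','s1.png')
```

```text
2.15 [0.5265 0.2399 0.2023] [ 7.70e-02  9.97e-01  7.00e-04 -1.00e-04] F [ 0.58 -0.12  0.06] M [ 0.082 -0.164  0.018] w 0.087 q [ 0.234  0.464  1.552  0.002  1.125 -1.184]
```

View pics/w1.png

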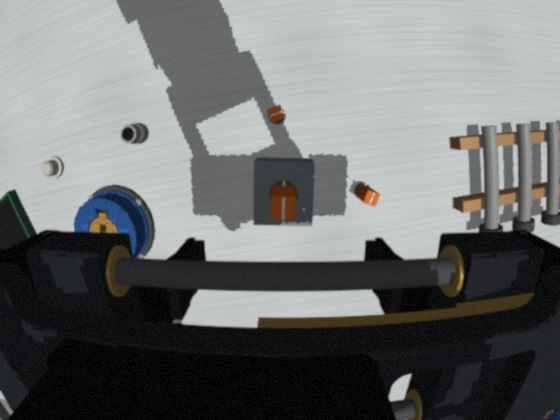

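Run:
```python
from h import *
t=cv2.imread('pics/w1.png');s=cv2.imread('pics/side0.png')
a=cv2.resize(t[145:235,240:330],None,fx=6,fy=6,interpolation=cv2.INTER_CUBIC)
cv2.imwrite('pics/z2.png',np.clip(a*1.6,0,255).astype(np.uint8))
```

```text
(no output)
```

View pics/z2.png

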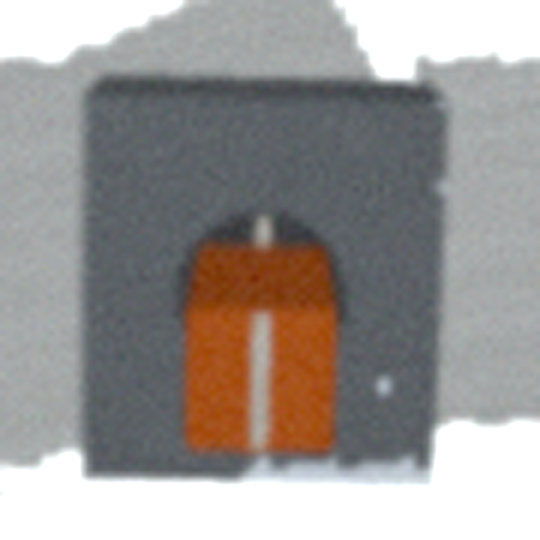

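The handle's top face spans about (271,196) to (295,220) in the wrist image, with the white line running fore-aft. It is nearly square with the tool.

Run:
```python
from h import *
c=load('w1');f=lambda u,v,z:onz(c,240+u/6,145+v/6,z,True)
P=[f(*p,.110) for p in [(186,308),(334,311),(333,452),(186,448)]]
print(np.round(P,4),np.mean(P,0))
print([round(np.linalg.norm(P[i]-P[i-1]),4) for i in range(4)])
d=f(264,312,.11)-f(260,450,.11);print('line',np.degrees(np.arctan2(d[1],d[0])), (f(264,312,.11)+f(260,450,.11))/2)
for i in [(0,1),(3,2)]:
    d=P[i[1]]-P[i[0]];print(np.degrees(np.arctan2(d[1],d[0])))
print('shoulder mark',f(264,228,.0505))
go([np.mean(P,0)[0],np.mean(P,0)[1],.064],82)
```

```text
[[0.5144 0.2294 0.11  ]
 [0.5181 0.2503 0.11  ]
 [0.539  0.2471 0.11  ]
 [0.5351 0.2259 0.11  ]] [0.52664043 0.23818693 0.11      ]
[np.float64(0.0209), np.float64(0.0213), np.float64(0.0211), np.float64(0.0215)]
line 169.54656120456886 [0.52687244 0.23847801 0.11      ]
80.00032433117117
79.575952334093
shoulder mark [0.51424964 0.24065203 0.0505    ]
2.25 [0.5263 0.2435 0.2023] [7.610e-02 9.971e-01 2.100e-03 3.000e-04] F [-0.11 -0.4  -0.88] M [ 0.042 -0.147  0.08 ] w 0.0871 q [ 0.238  0.465  1.55   0.004  1.125 -1.182]
shift [ -1.1  -5.7 138.2] turn [ 0.24  0.01 -0.72] yaw now 81.28
```

Call:
{"op": "carry_out", "data": {"series": [[-1, -5.5, 30, 0, 0, 1, 1], [-1, -5.5, 60, 0, 0, 1, 1], [-1, -5.5, 60, 0, 0, 1, 1], [-1, -5.5, 60, 0, 0, 1, 1]]}}

```text
time: 2.75
position: [0.5272, 0.2377, 0.143]
tool_rot: [0.085, 0.996, 0.002, 0.001]
ft_force: [-1.3, 0.2, -0.2]
grip_width: 0.0873
```

Run:
```python
from h import *
go([.5267,.2383,.064],80)
```

```text
2.75 [0.5272 0.2377 0.143 ] [8.520e-02 9.964e-01 2.200e-03 8.000e-04] F [-1.27  0.16 -0.19] M [ 0.088 -0.16   0.009] w 0.0873 q [ 0.228  0.538  1.613  0.004  0.988 -1.174]
shift [ 0.6  0.1 79. ] turn [0.26 0.06 0.22] yaw now 80.22
```

Call:
{"op": "carry_out", "data": {"series": [[0.5, 0, 27, 0.2, 0, 0, 1], [0.5, 0, 54, 0.2, 0, 0.2, 1], [0.5, 0, 79, 0.2, 0, 0.2, 1], [0.5, 0, 79, 0.2, 0, 0.2, 1], [0.5, 0, 79, 0.2, 0, 0.2, 1]]}}

```text
time: 3.38
position: [0.5282, 0.2383, 0.0656]
tool_rot: [0.087, 0.996, 0.001, 0.002]
ft_force: [0.1, 0.1, -0.1]
grip_width: 0.0866
```

Run:
```python
from h import *
go([.5267,.2383,.064],80)
```

```text
3.375 [0.5282 0.2383 0.0656] [8.710e-02 9.962e-01 9.000e-04 2.000e-03] F [ 0.08  0.11 -0.15] M [ 0.156 -0.114 -0.047] w 0.0866 q [ 2.310e-01  6.530e-01  1.664e+00  1.000e-03  8.200e-01 -1.166e+00]
shift [ 1.5 -0.3  1.6] turn [0.13 0.22 0.  ] yaw now 80.0
```

Call:
{"op": "carry_out", "data": {"series": [[1, 0, 1.6, 0, 0, 0, 0.2], [1, 0, 1.6, 0, 0, 0, -0.3], [1, 0, 1.6, 0, 0, 0, -0.6], [1, 0, 1.6, 0, 0, 0, -1], [1, 0, 1.6, 0, 0, 0, -1], [1, 0, 1.6, 0, 0, 0, -1], [1, 0, 1.6, 0, 0, 0, -1], [1, 0, 1.6, 0, 0, 0, -1]], "force": 45}}

```text
time: 4.38
position: [0.5272, 0.2385, 0.0639]
tool_rot: [0.087, 0.996, 0.001, 0.002]
ft_force: [0.9, 0.4, 0.1]
grip_width: 0.0215
```

Run:
```python
from h import *
go([.5267,.2383,.134],80)
```

```text
4.375 [0.5272 0.2385 0.0639] [8.710e-02 9.962e-01 9.000e-04 2.000e-03] F [0.89 0.41 0.1 ] M [ 0.124 -0.19   0.003] w 0.0215 q [ 2.320e-01  6.550e-01  1.667e+00  1.000e-03  8.150e-01 -1.165e+00]
shift [  0.2  -0.2 -70.1] turn [0.13 0.22 0.  ] yaw now 80.0
```

Width is 21.5 mm, so the handle is gripped. Next, lift.

Call:
{"op": "carry_out", "data": {"series": [[0, 0, -8, 0, 0, 0, -1], [0, 0, -20, 0, 0, 0, -1], [0, 0, -40, 0, 0, 0, -1], [0, 0, -60, 0, 0, 0, -1], [0, 0, -70, 0, 0, 0, -1]]}}

```text
time: 5.0
position: [0.5277, 0.2386, 0.1358]
tool_rot: [0.087, 0.996, 0.001, 0.003]
ft_force: [0.3, 0.1, -1.2]
grip_width: 0.0217
```

Run:
```python
from h import *
go([.5415,.0095,.134],77)
snap('side','s2.png');snap('wrist','w2.png')
im=cv2.imread('pics/s2.png')[180:400,180:400];cv2.imwrite('pics/s2z.png',cv2.resize(im,None,fx=2.7,fy=2.7))
```

```text
5.0 [0.5277 0.2386 0.1358] [0.0871 0.9962 0.0014 0.0033] F [ 0.27  0.06 -1.19] M [ 0.136 -0.161 -0.013] w 0.0217 q [ 2.320e-01  5.470e-01  1.620e+00  1.000e-03  9.670e-01 -1.165e+00]
shift [ -53.3 -223.3    1.4] turn [0.2  0.36 3.01] yaw now 80.01
```

View pics/s2z.png

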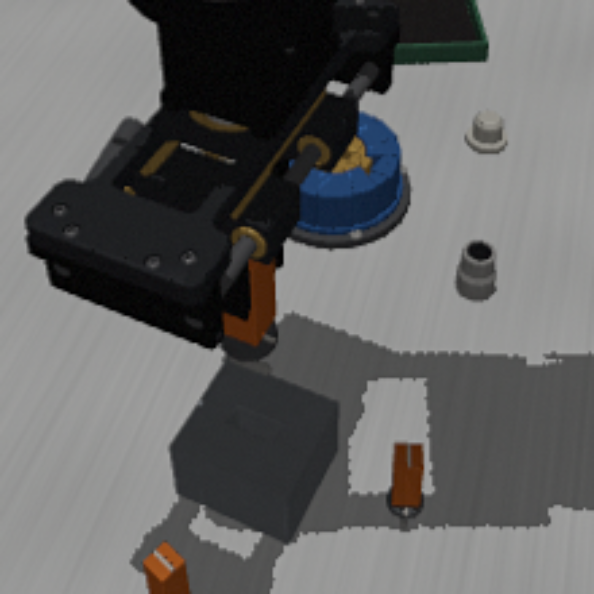

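Run:
```python
from h import *
go([.60,.0095,.134],77)
```

```text
5.1 [0.5279 0.2386 0.1355] [0.0871 0.9962 0.0014 0.0035] F [ 0.75 -0.22 -1.1 ] M [ 0.068 -0.146  0.008] w 0.0216 q [ 2.310e-01  5.480e-01  1.620e+00  1.000e-03  9.660e-01 -1.165e+00]
shift [-110.8 -213.1    1.5] turn [0.21 0.37 3.01] yaw now 80.01
```

Call:
{"op": "carry_out", "data": {"series": [[-20, -40, 1, 0.2, 0.4, 1, -1], [-45, -86, 1, 0.2, 0.4, 2, -1], [-70, -134, 1, 0.2, 0.4, 3, -1], [-92, -178, 1, 0.2, 0.4, 3, -1], [-110, -213, 1, 0.2, 0.4, 3, -1], [-110, -213, 1, 0.2, 0.4, 3, -1], [-110, -213, 1, 0.2, 0.4, 3, -1]]}}

```text
time: 5.98
position: [0.5982, 0.0102, 0.1337]
tool_rot: [0.113, 0.994, 0.0, -0.001]
ft_force: [0.3, -0.2, -1.3]
grip_width: 0.0217
```

Run:
```python
from h import *
go([.5415,.0095,.134],77)
c=snap('wrist','w3.png');print(c['position'])
```

```text
5.975 [0.5982 0.0102 0.1337] [ 1.134e-01  9.935e-01  4.000e-04 -1.400e-03] F [ 0.3  -0.21 -1.3 ] M [ 0.134 -0.163  0.013] w 0.0217 q [-1.700e-01  5.770e-01  1.564e+00  1.000e-03  1.004e+00 -1.514e+00]
shift [ 55.  -13.5  -0.2] turn [ 0.03 -0.17 -0.03] yaw now 76.97
[0.53327535 0.02468177 0.31640437]
```

View pics/w3.png

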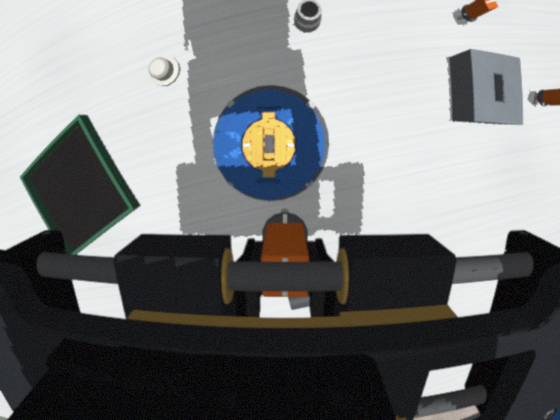

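The plug is now in clear view, centred near (269,144), with the slot vertical in the image. I'll zoom in to measure it.

Run:
```python
from meas import *
c=load('w3')
im=c['pixels'][105:185,229:309,::-1];cv2.imwrite('pics/z3.png',cv2.resize(im,None,fx=7,fy=7,interpolation=cv2.INTER_CUBIC))
hsv=cv2.cvtColor(c['pixels'],cv2.COLOR_RGB2HSV)
m=mask(c,(15,90,90),(32,255,255),(235,105,305,185));m=cv2.morphologyEx(m,cv2.MORPH_CLOSE,np.ones((15,15)))
k=big(m);mm=cv2.moments(k);g=(mm['m10']/mm['m00'],mm['m01']/mm['m00']);print('plug',g,onz(c,*g,.042,True),cv2.boundingRect(k))
b=mask(c,(95,80,30),(130,255,255),(200,70,340,210));b=cv2.morphologyEx(b,cv2.MORPH_CLOSE,np.ones((15,15)));h=cv2.convexHull(big(b))
e=cv2.fitEllipse(h);print('blue',e,onz(c,*e[0],.042,True))
d=mask(c,(0,0,0),(180,120,130),(258,128,280,160));r=cv2.minAreaRect(big(d));print('slot',r,onz(c,*r[0],.042,True))
```

```text
plug (268.2144387792803, 144.1290179561073) [0.54090012 0.00866073 0.042     ] (242, 112, 54, 65)
blue ((268.8063049316406, 143.91241455078125), (110.5042953491211, 112.40282440185547), 97.27652740478516) [0.54083704 0.00918692 0.042     ]
slot ((268.5, 144.0), (16.0, 9.0), 90.0) [0.54084952 0.00891939 0.042     ]
```

View pics/z3.png

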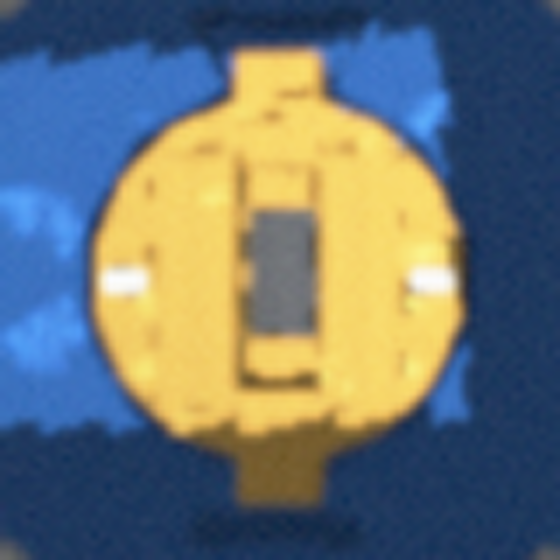

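Run:
```python
from h import *
c=load('w3');f=lambda u,v:onz(c,229+u/7,105+v/7,.042,True)
def a(p,q): d=f(*q)-f(*p);return np.degrees(np.arctan2(d[1],d[0])),np.linalg.norm(d),(f(*p)+f(*q))/2
print(a((122,281),(432,281)));print(a((277,48),(280,507)));print(a((279,160),(279,388)))
# calibration bias: stand slot seen in same picture
print('stand slot',onz(c,499,88,.045,True))
# rod handle line / shoulder mark in picture
print(np.round(rot(c),3))
```

```text
(np.float64(76.61736566977261), np.float64(0.03729702261199988), array([0.54170681, 0.0087146 , 0.042     ]))
(np.float64(-12.936349368667093), np.float64(0.05566388237003495), array([0.54153895, 0.00895878, 0.042     ]))
(np.float64(-13.303917267801083), np.float64(0.027574386601138968), array([0.54106129, 0.00916644, 0.042     ]))
stand slot [0.52720355 0.23754125 0.045     ]
[[ 0.225  0.945  0.237]
 [ 0.974 -0.218 -0.055]
 [-0.001  0.243 -0.97 ]]
```

Run:
```python
from h import *
go([.5413,.009,.094],76.7)
```

```text
6.025 [0.5981 0.0108 0.1338] [ 1.129e-01  9.936e-01  4.000e-04 -1.300e-03] F [ 0.29 -0.14 -0.78] M [ 0.098 -0.122 -0.001] w 0.0216 q [-1.690e-01  5.760e-01  1.564e+00  1.000e-03  1.004e+00 -1.514e+00]
shift [ 54.8 -14.5  40. ] turn [ 0.02 -0.15  0.34] yaw now 77.04
```

Call:
{"op": "carry_out", "data": {"series": [[18, -5, 0, 0, 0, 0.3, -1], [37, -10, 0, 0, -0.1, 0.3, -1], [54.8, -14.5, 10, 0, -0.1, 0.3, -1], [54.8, -14.5, 25, 0, -0.1, 0.3, -1], [54.8, -14.5, 40, 0, -0.1, 0.3, -1], [54.8, -14.5, 40, 0, -0.1, 0.3, -1], [54.8, -14.5, 40, 0, -0.1, 0.3, -1]]}}

```text
time: 6.9
position: [0.5421, 0.009, 0.0937]
tool_rot: [0.115, 0.993, 0.0, -0.0]
ft_force: [0.0, -0.2, -0.6]
grip_width: 0.0217
```

Run:
```python
from h import *
go([.5413,.009,.082],76.7)
snap('side','s4.png');snap('top','t4.png');snap('wrist','w4.png')
im=cv2.imread('pics/s4.png')[170:290,240:360];b=cv2.imread('pics/w4.png')[120:320,180:380]
cv2.imwrite('pics/s4z.png',np.hstack([cv2.resize(im,(390,390),interpolation=cv2.INTER_CUBIC),cv2.resize(b,(390,390))]))
```

```text
6.9 [0.5421 0.009  0.0937] [ 1.154e-01  9.933e-01  3.000e-04 -3.000e-04] F [ 0.04 -0.19 -0.65] M [ 0.011 -0.14  -0.019] w 0.0217 q [-1.900e-01  5.730e-01  1.739e+00  1.000e-03  8.310e-01 -1.530e+00]
shift [ 0.8 -0.2 11.7] turn [ 0.03 -0.03  0.04] yaw now 76.74
```

View pics/s4z.png

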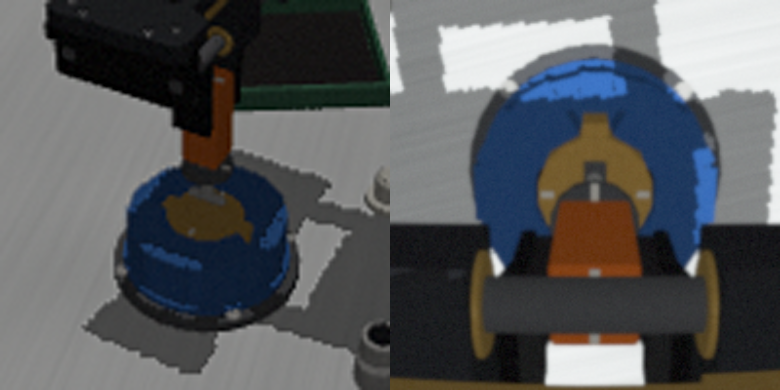

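The rod is over the plug, and the mark on its shoulder lines up with the slot. I'll lower it gently while watching the force.

Call:
{"op": "carry_out", "data": {"series": [[0.8, 0, 5, 0, 0, 0, -1], [0.8, 0, 8, 0, 0, 0, -1], [0.8, 0, 11, 0, 0, 0, -1], [0.8, 0, 13, 0, 0, 0, -1], [0.8, 0, 15, 0, 0, 0, -1], [0.8, 0, 15, 0, 0, 0, -1]]}}

```text
time: 7.8
position: [0.5411, 0.009, 0.0791]
tool_rot: [0.116, 0.993, 0.0, -0.0]
ft_force: [-0.5, 0.3, -1.3]
grip_width: 0.0218
```

Run:
```python
from h import *
go([.5413,.009,.066],76.7)
```

```text
7.8 [0.5411 0.009  0.0791] [ 1.155e-01  9.933e-01  2.000e-04 -1.000e-04] F [-0.48  0.34 -1.3 ] M [ 0.093 -0.175  0.019] w 0.0218 q [-1.900e-01  5.960e-01  1.751e+00  1.000e-03  7.950e-01 -1.530e+00]
shift [-0.2  0.  13.1] turn [ 0.02 -0.01  0.03] yaw now 76.73
```

The foot is about 5 mm inside the slot with no contact force. I'll go on to just above the entry floor.

Call:
{"op": "carry_out", "data": {"series": [[0, 0, 4, 0, 0, 0, -1], [0, 0, 8, 0, 0, 0, -1], [0, 0, 12, 0, 0, 0, -1], [0, 0, 14, 0, 0, 0, -1], [0, 0, 14.5, 0, 0, 0, -1], [0, 0, 14.5, 0, 0, 0, -1]]}}

```text
time: 8.55
position: [0.5412, 0.0091, 0.0647]
tool_rot: [0.116, 0.993, 0.0, 0.0]
ft_force: [0.7, 0.5, -0.4]
grip_width: 0.0219
```

Run:
```python
from h import *
go([.5413,.009,.063],76.7)
```

```text
8.55 [0.5412 0.0091 0.0647] [1.155e-01 9.933e-01 2.000e-04 0.000e+00] F [ 0.74  0.54 -0.38] M [ 0.084 -0.18  -0.084] w 0.0219 q [-1.900e-01  6.200e-01  1.759e+00  1.000e-03  7.630e-01 -1.530e+00]
shift [-0.1 -0.   1.7] turn [ 0.03 -0.    0.03] yaw now 76.73
```

Call:
{"op": "carry_out", "data": {"series": [[0, 0, 1, 0, 0, 0, -1], [0, 0, 2, 0, 0, 0, -1], [0, 0, 2.5, 0, 0, 0, -1], [0, 0, 2.5, 0, 0, 0, -1]]}}

```text
time: 9.05
position: [0.5413, 0.009, 0.0624]
tool_rot: [0.116, 0.993, 0.0, 0.0]
ft_force: [-0.4, 0.3, 0.4]
grip_width: 0.0219
```

```bash
cat >> h.py <<'E'
def feel(n=6):
    L=[]
    for i in range(n):
        o=robot.get_obs();L.append(np.r_[o['ft_force'],o['moment'],o['joint_torque'][5],o['position'][2]])
        robot.camera('top')
    o=robot.get_obs();L.append(np.r_[o['ft_force'],o['moment'],o['joint_torque'][5],o['position'][2]])
    L=np.array(L);print('Mz all',np.round(L[:,5],3));print('mean',np.round(L.mean(0),3),'sd',np.round(L.std(0),3))
E
python3 - <<'E'
from h import *
feel();go([.5413,.009,.063],76.7)
E
```

```text
Mz all [ 0.015  0.004  0.007  0.012 -0.006  0.037  0.094]
mean [-0.481 -0.041  1.057  0.08  -0.103  0.023  0.     0.062] sd [0.29  0.252 0.518 0.019 0.026 0.031 0.    0.   ]
9.35 [0.5413 0.009  0.0623] [1.155e-01 9.933e-01 2.000e-04 2.000e-04] F [-0.05 -0.31  1.66] M [ 0.074 -0.154  0.094] w 0.0217 q [-1.90e-01  6.24e-01  1.76e+00  1.00e-03  7.57e-01 -1.53e+00]
shift [ 0.  -0.  -0.7] turn [0.03 0.02 0.03] yaw now 76.73
```

Fz rose by about 2 N, so the pin is on the entry floor at TCP z ≈ 62.3 mm. I'll start turning clockwise (+rz).

Call:
{"op": "carry_out", "data": {"series": [[0, 0, 0, 0, 0, 6, -1], [0, 0, 0, 0, 0, 12, -1], [0, 0, 0, 0, 0, 18, -1], [0, 0, 0, 0, 0, 24, -1], [0, 0, 0.2, 0, 0, 30, -1], [0, 0, 0.5, 0, 0, 35, -1], [0, 0, 0.8, 0, 0, 40, -1], [0, 0, 0.8, 0, 0, 40, -1]]}}

```text
time: 10.35
position: [0.5411, 0.0088, 0.0617]
tool_rot: [0.448, 0.894, 0.0, -0.0]
ft_force: [-2.2, -0.1, 3.3]
grip_width: 0.0217
```

Run:
```python
from h import *
feel(5);go([.5413,.009,.0605],76.7-55);print(robot.get_obs()['joint_torque'])
```

```text
Mz all [-0.02   0.    -0.029  0.009  0.022  0.009]
mean [-1.326e+00 -1.345e+00  3.757e+00 -2.610e-01  1.950e-01 -1.000e-03
  3.000e-02  6.200e-02] sd [0.558 0.644 0.61  0.026 0.045 0.017 0.054 0.   ]
10.6 [0.5412 0.0089 0.0616] [4.479e-01 8.941e-01 1.000e-04 0.000e+00] F [-1.25 -2.08  3.84] M [-0.281  0.285  0.009] w 0.0217 q [-0.19   0.625  1.761  0.     0.756 -0.832]
shift [0.  0.2 1.1] turn [ 1.000e-02 -0.000e+00  1.509e+01] yaw now 36.79
[ 7.98495132e-01 -3.90101838e+01 -1.03771681e+01  4.48282203e-01
 -3.73536916e-01 -1.32243971e-03]
```

Call:
{"op": "carry_out", "data": {"series": [[0, 0, 0.2, 0, 0, 4, -1], [0, 0, 0.4, 0, 0, 8, -1], [0, 0, 0.6, 0, 0, 12, -1], [0, 0, 0.8, 0, 0, 16, -1], [0, 0, 1, 0, 0, 20, -1], [0, 0, 1, 0, 0, 20, -1]]}}

```text
time: 11.35
position: [0.5423, 0.0092, 0.0609]
tool_rot: [0.596, 0.803, 0.001, 0.001]
ft_force: [0.3, 0.7, 4.1]
grip_width: 0.0215
```

Run:
```python
from h import *
feel(5);go([.5413,.009,.0605],76.7-64)
```

```text
Mz all [ 0.034  0.046  0.007  0.026  0.026 -0.003]
mean [ 0.98   1.334  3.434  0.284 -0.365  0.023  0.031  0.061] sd [0.626 0.593 0.505 0.022 0.068 0.016 0.041 0.   ]
11.6 [0.5421 0.009  0.0609] [5.962e-01 8.029e-01 7.000e-04 8.000e-04] F [1.86 1.91 3.91] M [ 0.316 -0.471 -0.003] w 0.0213 q [-1.90e-01  6.27e-01  1.76e+00  1.00e-03  7.53e-01 -4.84e-01]
shift [ 0.2 -0.8  0.4] turn [0.12 0.02 4.11] yaw now 16.81
```

Call:
{"op": "carry_out", "data": {"series": [[0.1, -0.5, 0.2, 0, 0, 2, -1], [0.2, -0.7, 0.4, 0, 0, 5, -1], [0.2, -0.7, 0.5, 0, 0, 5, -1]]}}

```text
time: 11.98
position: [0.5421, 0.0087, 0.0609]
tool_rot: [0.631, 0.776, 0.001, 0.002]
ft_force: [1.0, 2.1, 6.3]
grip_width: 0.0218
```

Run:
```python
from h import *
feel(4);go([.5413,.009,.0605],76.7-69)
```

```text
Mz all [-0.012 -0.007 -0.012 -0.057 -0.027]
mean [ 8.380e-01  6.340e-01  6.108e+00  5.200e-02 -3.140e-01 -2.300e-02
  2.000e-03  6.100e-02] sd [0.313 0.757 0.406 0.017 0.033 0.019 0.023 0.   ]
12.175 [0.542  0.0087 0.0609] [0.631  0.7758 0.001  0.0015] F [1.11 0.46 5.48] M [ 0.063 -0.326 -0.027] w 0.0221 q [-1.900e-01  6.260e-01  1.762e+00  1.000e-03  7.500e-01 -3.960e-01]
shift [ 0.5 -0.7  0.4] turn [0.2  0.05 4.05] yaw now 11.75
```

Call:
{"op": "carry_out", "data": {"series": [[0.2, -0.3, 0, 0, 0, 2, -1], [0.3, -0.5, 0, 0, 0, 4, -1], [0.3, -0.5, 0, 0, 0, 4, -1]]}}

```text
time: 12.55
position: [0.5417, 0.0085, 0.0609]
tool_rot: [0.658, 0.753, 0.001, 0.002]
ft_force: [0.9, -1.5, 3.5]
grip_width: 0.0217
```

Run:
```python
from h import *
feel(4);go([.5413,.009,.0605],76.7-73)
```

```text
Mz all [ 0.012  0.054 -0.02   0.059  0.03 ]
mean [ 1.637 -1.5    3.001 -0.325 -0.411  0.027  0.027  0.061] sd [0.523 0.302 0.438 0.03  0.012 0.029 0.021 0.   ]
12.75 [0.5417 0.0086 0.0609] [0.6576 0.7533 0.001  0.0017] F [ 1.93 -1.43  3.49] M [-0.35  -0.418  0.03 ] w 0.0214 q [-0.191  0.626  1.763  0.     0.749 -0.326]
shift [ 0.5 -0.3  0.4] turn [0.22 0.06 4.06] yaw now 7.76
```

Call:
{"op": "carry_out", "data": {"series": [[0, 0, 0, 0, 0, 2, -1], [0, 0, 0.1, 0, 0, 4, -1], [0, 0, 0.1, 0, 0, 4, -1]]}}

```text
time: 13.12
position: [0.5415, 0.0086, 0.0609]
tool_rot: [0.684, 0.73, 0.001, 0.002]
ft_force: [0.4, -0.3, 4.2]
grip_width: 0.0217
```

Run:
```python
from h import *
feel(4);go([.5413,.009,.0605],76.7-77)
```

```text
Mz all [-0.047 -0.044 -0.089 -0.045 -0.083]
mean [ 7.700e-01 -8.380e-01  4.802e+00 -2.700e-01 -2.110e-01 -6.200e-02
  2.000e-03  6.100e-02] sd [0.539 0.439 0.586 0.02  0.021 0.02  0.024 0.   ]
13.325 [0.5415 0.0086 0.0609] [0.6835 0.7299 0.001  0.0016] F [ 0.92 -1.2   5.08] M [-0.285 -0.203 -0.083] w 0.0218 q [-0.191  0.626  1.763 -0.     0.749 -0.256]
shift [ 0.4 -0.2  0.4] turn [0.21 0.05 4.06] yaw now 3.76
```

Call:
{"op": "carry_out", "data": {"series": [[0, 0, 0, 0, 0, 1.5, -1], [0, 0, 0.1, 0, 0, 3, -1], [0, 0, 0.1, 0, 0, 3, -1]]}}

```text
time: 13.7
position: [0.5414, 0.0086, 0.0608]
tool_rot: [0.703, 0.711, 0.001, 0.002]
ft_force: [1.6, -1.3, 5.6]
grip_width: 0.0219
```

Run:
```python
from h import *
feel(4);go([.5413,.009,.0605],-2.3)
```

```text
Mz all [0.061 0.013 0.039 0.008 0.004]
mean [ 1.076 -1.024  5.396 -0.268 -0.206  0.025  0.035  0.061] sd [0.702 0.292 0.361 0.02  0.019 0.022 0.012 0.   ]
13.9 [0.5414 0.0086 0.0609] [0.7026 0.7115 0.001  0.0015] F [ 0.5  -1.33  4.73] M [-0.244 -0.226  0.004] w 0.0217 q [-0.19   0.626  1.763  0.     0.749 -0.203]
shift [ 0.4 -0.1  0.4] turn [0.2  0.04 3.02] yaw now 0.72
```

Call:
{"op": "carry_out", "data": {"series": [[0, 0, 0, 0, 0, 1.5, -1], [0, 0, 0, 0, 0, 3, -1], [0, 0, 0, 0, 0, 3, -1]]}}

```text
time: 14.28
position: [0.5414, 0.0086, 0.0609]
tool_rot: [0.721, 0.693, 0.001, 0.002]
ft_force: [1.4, -1.1, 4.8]
grip_width: 0.0216
```

Run:
```python
from h import *
feel(4);go([.5413,.009,.0605],-5.3)
```

```text
Mz all [0.135 0.093 0.148 0.178 0.122]
mean [ 0.829 -0.892  4.791 -0.259 -0.229  0.135  0.152  0.061] sd [0.527 0.378 0.451 0.014 0.016 0.028 0.017 0.   ]
14.475 [0.5414 0.0086 0.0609] [0.721  0.6929 0.001  0.0015] F [ 0.8  -0.99  4.57] M [-0.243 -0.234  0.122] w 0.0215 q [-0.19   0.626  1.763 -0.     0.749 -0.151]
shift [ 0.4 -0.1  0.4] turn [0.2  0.03 3.02] yaw now -2.28
```

Torque jumped to about 0.14 N m, so it is nearly snug. I'll add small steps.

Call:
{"op": "carry_out", "data": {"series": [[0, 0, 0, 0, 0, 0.5, -1], [0, 0, 0, 0, 0, 0.5, -1]]}}

```text
time: 14.72
position: [0.5415, 0.0086, 0.0609]
tool_rot: [0.724, 0.69, 0.001, 0.002]
ft_force: [1.3, -1.3, 4.4]
grip_width: 0.0218
```

Run:
```python
from h import *
feel(6);go([.5413,.009,.0605],-5.3)
```

```text
Mz all [0.21  0.159 0.186 0.173 0.196 0.221 0.166]
mean [ 0.706 -1.144  4.492 -0.276 -0.223  0.187  0.198  0.061] sd [0.396 0.523 0.529 0.027 0.014 0.021 0.004 0.   ]
15.025 [0.5415 0.0086 0.0609] [0.724  0.6898 0.0011 0.0015] F [ 1.25 -1.67  4.63] M [-0.283 -0.219  0.166] w 0.0213 q [-0.19   0.626  1.763 -0.     0.749 -0.142]
shift [ 0.4 -0.2  0.4] turn [0.21 0.03 2.52] yaw now -2.78
```

Torque is 0.19 N m on both the wrist sensor and the joint, which is in the snug band. TCP z minus 41.7 mm puts the foot at 19.2 mm, so the shoulder is on the plug top at 42 mm. Next, pull straight up.

Call:
{"op": "carry_out", "data": {"series": [[0, 0, -1, 0, 0, -0.3, -1], [0, 0, -2, 0, 0, -0.3, -1], [0, 0, -3, 0, 0, -0.3, -1], [0, 0, -4, 0, 0, -0.3, -1], [0, 0, -5, 0, 0, -0.3, -1], [0, 0, -6, 0, 0, -0.3, -1]], "force": 55}}

```text
time: 15.78
position: [0.5404, 0.0089, 0.0664]
tool_rot: [0.722, 0.692, 0.0, 0.001]
ft_force: [0.9, -1.1, -11.4]
grip_width: 0.0214
```

Run:
```python
from h import *
feel(2);go([.5415,.0086,.105],-2.5)
```

```text
Mz all [ 0.024 -0.008  0.015]
mean [ 1.1840e+00 -1.0500e-01 -1.0966e+01 -7.6000e-02 -3.9700e-01  1.0000e-02
  3.3000e-02  6.7000e-02] sd [0.21  0.689 0.482 0.025 0.069 0.013 0.    0.   ]
15.875 [0.5404 0.0089 0.0666] [7.222e-01 6.916e-01 5.000e-04 6.000e-04] F [  1.3    0.27 -11.2 ] M [-0.102 -0.319  0.015] w 0.0215 q [-0.19   0.616  1.761  0.     0.763 -0.147]
shift [ -0.3   1.1 -38.4] turn [0.09 0.01 0.02] yaw now -2.48
```

Call:
{"op": "carry_out", "data": {"series": [[0, 0.5, -4, 0, 0, 0, -1], [0, 0.5, -9, 0, 0, 0, -1], [0, 0.5, -14, 0, 0, 0, -1], [0, 0.5, -19, 0, 0, 0, -1], [0, 0.5, -24, 0, 0, 0, -1], [0, 0.5, -29, 0, 0, 0, -1], [0, 0.5, -34, 0, 0, 0, -1], [0, 0.5, -38, 0, 0, 0, -1]]}}

```text
time: 16.88
position: [0.541, 0.009, 0.1051]
tool_rot: [0.722, 0.692, 0.001, 0.001]
ft_force: [-0.2, -0.2, -3.6]
grip_width: 0.0214
```

Run:
```python
from h import *
feel(2);go([.5415,.0086,.125],-2.5)
snap('side','s5.png')
im=cv2.imread('pics/s5.png')[130:280,230:380];cv2.imwrite('pics/s5z.png',cv2.resize(im,(600,600),interpolation=cv2.INTER_CUBIC))
```

```text
Mz all [-0.01  0.02  0.03]
mean [ 0.024  0.031 -3.12  -0.021 -0.125  0.013 -0.     0.105] sd [0.324 0.469 0.327 0.026 0.033 0.017 0.    0.   ]
16.975 [0.5413 0.0089 0.1052] [0.7223 0.6916 0.0008 0.001 ] F [ 0.48 -0.4  -2.95] M [-0.027 -0.106  0.03 ] w 0.0217 q [-0.19   0.553  1.735  0.     0.851 -0.147]
shift [ -0.3   0.3 -19.8] turn [0.15 0.01 0.02] yaw now -2.48
```

View pics/s5z.png

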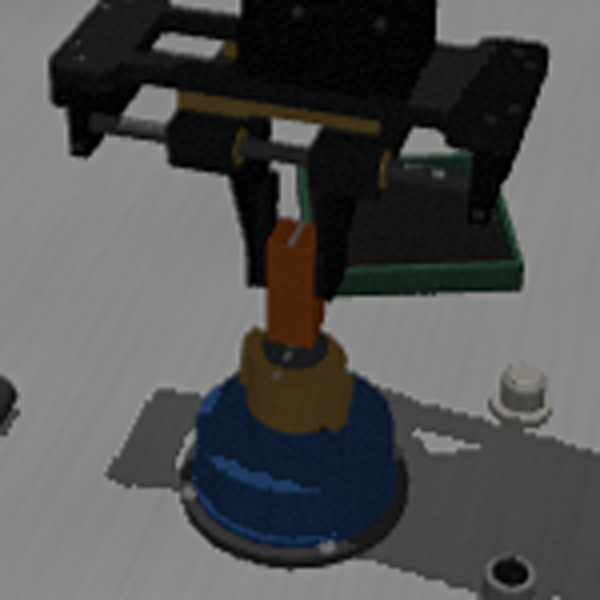

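The plug is out, hanging on the puller, and Fz = -3.1 N matches both weights. I'll lift a little more and move to the tray.

Call:
{"op": "carry_out", "data": {"series": [[0, 0, -12, 0, 0, 0, -1], [0, 0, -22, 0, 0, 0, -1], [0, 0, -25, 0, 0, 0, -1]]}}

```text
time: 17.4
position: [0.5418, 0.0088, 0.1311]
tool_rot: [0.722, 0.692, 0.001, 0.002]
ft_force: [0.4, 0.1, -2.7]
grip_width: 0.0215
```

Run:
```python
from h import *
go([.531,-.215,.130],-2.5)
```

```text
17.4 [0.5418 0.0088 0.1311] [0.7223 0.6916 0.0013 0.0017] F [ 0.44  0.1  -2.71] M [ 0.018 -0.056  0.004] w 0.0215 q [-0.19   0.513  1.715  0.     0.91  -0.147]
shift [-224.1   -1.1    1.2] turn [0.25 0.03 0.02] yaw now -2.48
```

Call:
{"op": "carry_out", "data": {"series": [[-20, 0, 0, 0.2, 0, 0, -1], [-55, 0, 0, 0.2, 0, 0, -1], [-95, 0, 0, 0.2, 0, 0, -1], [-135, -1, 0, 0.2, 0, 0, -1], [-170, -1, 0, 0.2, 0, 0, -1], [-200, -1, 0, 0.2, 0, 0, -1], [-224, -1, 0, 0.2, 0, 0, -1], [-224, -1, 0, 0.2, 0, 0, -1]]}}

```text
time: 18.4
position: [0.531, -0.2174, 0.131]
tool_rot: [0.723, 0.691, 0.0, 0.001]
ft_force: [0.6, -0.3, -2.8]
grip_width: 0.0219
```

Run:
```python
from h import *
go([.531,-.215,.066],-2.5)
snap('side','s6.png');snap('top','t6.png')
a=cv2.imread('pics/s6.png')[100:250,270:420];b=cv2.imread('pics/t6.png')[160:310,330:480]
cv2.imwrite('pics/s6z.png',cv2.resize(np.hstack([a,b]),(800,400),interpolation=cv2.INTER_CUBIC))
```

```text
18.4 [ 0.531  -0.2174  0.131 ] [7.233e-01 6.906e-01 1.000e-04 9.000e-04] F [ 0.55 -0.26 -2.81] M [ 0.02  -0.068 -0.018] w 0.0219 q [-0.583  0.55   1.633 -0.     0.957 -0.537]
shift [ 2.5 -0.2 65. ] turn [ 0.08  0.06 -0.15] yaw now -2.65
```

View pics/s6z.png

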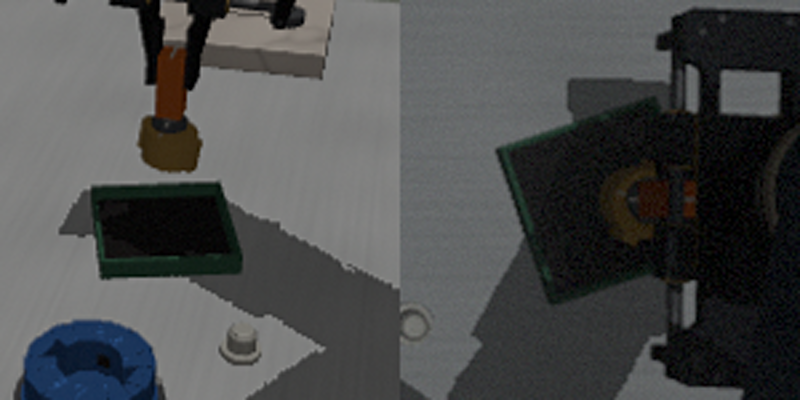

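Plug and puller hang upright over the tray. Now lower: fast at first, then slowly to contact.

Call:
{"op": "carry_out", "data": {"series": [[2, 0, 15, 0, 0, 0, -1], [2, 0, 32, 0, 0, 0, -1], [2, 0, 48, 0, 0, 0, -1], [2, 0, 60, 0, 0, 0, -1], [2, 0, 67, 0, 0, 0, -1], [2, 0, 69, 0, 0, 0, -1], [2, 0, 70, 0, 0, 0, -1], [2, 0, 71, 0, 0, 0, -1]]}}

```text
time: 19.5
position: [0.5309, -0.2129, 0.0603]
tool_rot: [0.723, 0.691, 0.0, 0.0]
ft_force: [0.9, -0.1, -2.6]
grip_width: 0.0215
```

Run:
```python
from h import *
feel(2);go([.531,-.215,.054],-2.5)
```

```text
Mz all [-0.017  0.038  0.008]
mean [ 0.205  0.246 -2.847  0.003 -0.133  0.01   0.     0.06 ] sd [0.493 0.705 0.26  0.002 0.016 0.022 0.    0.   ]
19.6 [ 0.5308 -0.2127  0.0602] [ 7.225e-01  6.914e-01  3.000e-04 -0.000e+00] F [ 0.08 -0.4  -2.69] M [ 0.    -0.119  0.008] w 0.0213 q [-5.770e-01  6.550e-01  1.683e+00  1.000e-03  8.030e-01 -5.330e-01]
shift [-2.3  0.3  6.2] turn [ 0.02 -0.02 -0.02] yaw now -2.52
```

Call:
{"op": "carry_out", "data": {"series": [[0, 0, 1, 0, 0, 0, -1], [0, 0, 2, 0, 0, 0, -1], [0, 0, 3, 0, 0, 0, -1], [0, 0, 3.7, 0, 0, 0, -1], [0, 0, 4.4, 0, 0, 0, -1], [0, 0, 5, 0, 0, 0, -1], [0, 0, 5.5, 0, 0, 0, -1], [0, 0, 5.5, 0, 0, 0, -1]]}}

```text
time: 20.6
position: [0.5307, -0.2127, 0.0547]
tool_rot: [0.722, 0.691, 0.0, -0.0]
ft_force: [0.2, 0.0, -0.9]
grip_width: 0.0217
```

Run:
```python
from h import *
feel(2);go([.531,-.215,.054],-2.5)
```

```text
Mz all [0.046 0.    0.019]
mean [-0.378 -0.041 -1.675  0.011 -0.09   0.022  0.002  0.055] sd [0.551 0.067 0.555 0.007 0.021 0.019 0.    0.   ]
20.7 [ 0.5307 -0.2127  0.0547] [ 7.225e-01  6.914e-01  2.000e-04 -1.000e-04] F [-0.29  0.01 -2.13] M [ 0.005 -0.117  0.019] w 0.0215 q [-5.770e-01  6.640e-01  1.686e+00  1.000e-03  7.910e-01 -5.330e-01]
shift [-2.3  0.4  0.7] turn [ 0.01 -0.02 -0.02] yaw now -2.52
```

The plug now stands on the floor, since only the rod's weight is left on the wrist. Next, the shoulder goes down until I feel it touch.

Call:
{"op": "carry_out", "data": {"series": [[0, 0, 0.4, 0, 0, 0, -1], [0, 0, 0.8, 0, 0, 0, -1], [0, 0, 1.1, 0, 0, 0, -1], [0, 0, 1.1, 0, 0, 0, -1]]}}

```text
time: 21.2
position: [0.5307, -0.2128, 0.0536]
tool_rot: [0.723, 0.691, 0.0, -0.0]
ft_force: [-0.0, -1.2, -1.8]
grip_width: 0.0218
```

Run:
```python
from h import *
feel(4);st()
```

```text
Mz all [-0.036  0.009 -0.043  0.014  0.038]
mean [ 0.022 -0.562 -0.999 -0.037 -0.074 -0.004  0.     0.054] sd [0.356 0.448 0.455 0.028 0.041 0.031 0.    0.   ]
21.4 [ 0.5307 -0.2127  0.0536] [ 7.225e-01  6.914e-01  2.000e-04 -1.000e-04] F [ 0.35  0.08 -0.61] M [-0.068 -0.099  0.038] w 0.0217 q [-5.770e-01  6.660e-01  1.687e+00  1.000e-03  7.890e-01 -5.330e-01]
```

Call:
{"op": "carry_out", "data": {"series": [[0, 0, 0.4, 0, 0, 0, -1], [0, 0, 0.7, 0, 0, 0, -1], [0, 0, 0.7, 0, 0, 0, -1]]}}

```text
time: 21.78
position: [0.5308, -0.2127, 0.053]
tool_rot: [0.722, 0.691, 0.0, 0.0]
ft_force: [-0.0, -0.3, -1.5]
grip_width: 0.0216
```

Run:
```python
from h import *
feel(4);st();snap('side','s7.png')
im=cv2.imread('pics/s7.png')[100:250,270:420];cv2.imwrite('pics/s7z.png',cv2.resize(im,(600,600),interpolation=cv2.INTER_CUBIC))
```

```text
Mz all [ 0.024 -0.02   0.028  0.031 -0.001]
mean [ 0.415 -0.088 -1.222 -0.019 -0.083  0.012  0.     0.053] sd [0.361 0.199 0.638 0.023 0.015 0.02  0.    0.   ]
21.975 [ 0.5307 -0.2127  0.0529] [ 7.225e-01  6.914e-01  2.000e-04 -0.000e+00] F [ 0.81 -0.31 -2.12] M [-0.054 -0.059 -0.001] w 0.022 q [-5.770e-01  6.670e-01  1.687e+00  1.000e-03  7.880e-01 -5.330e-01]
```

View pics/s7z.png

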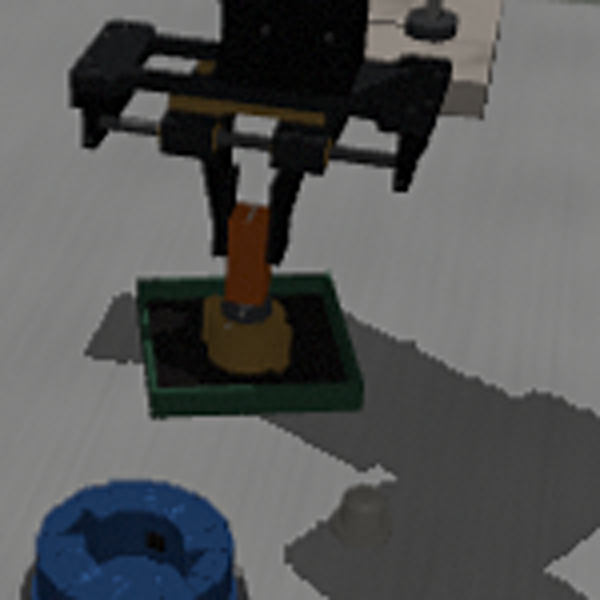

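Call:
{"op": "carry_out", "data": {"series": [[0, 0, 0.4, 0, 0, 0, -1], [0, 0, 0.8, 0, 0, 0, -1], [0, 0, 0.8, 0, 0, 0, -1]]}}

```text
time: 22.4
position: [0.5308, -0.2127, 0.0529]
tool_rot: [0.722, 0.691, 0.0, 0.0]
ft_force: [-1.2, 2.0, 5.5]
grip_width: 0.0213
```

Run:
```python
from h import *
feel(4);st()
```

```text
Mz all [-0.003  0.015 -0.01  -0.018  0.007]
mean [-8.890e-01  8.840e-01  5.423e+00  1.190e-01  1.980e-01 -2.000e-03
 -1.000e-02  5.300e-02] sd [0.583 0.619 0.373 0.024 0.023 0.012 0.    0.   ]
22.6 [ 0.5308 -0.2128  0.0529] [7.225e-01 6.914e-01 3.000e-04 2.000e-04] F [0.01 0.92 5.36] M [0.145 0.222 0.007] w 0.0217 q [-5.770e-01  6.670e-01  1.687e+00  1.000e-03  7.870e-01 -5.330e-01]
```

The shoulder makes firm contact at 5.4 N. I'll ease the press, then open.

Call:
{"op": "carry_out", "data": {"series": [[0, 0, 0, 0, 0, 0, -1], [0, 0, 0, 0, 0, 0, -1], [0, 0, 0, 0, 0, 0, -0.4], [0, 0, 0, 0, 0, 0, -0.2], [0, 0, 0, 0, 0, 0, 0.1], [0, 0, 0, 0, 0, 0, 0.3], [0, 0, 0, 0, 0, 0, 0.3], [0, 0, 0, 0, 0, 0, 0.3]], "force": 10}}

```text
time: 23.6
position: [0.5308, -0.2127, 0.0529]
tool_rot: [0.722, 0.691, 0.0, 0.0]
ft_force: [0.2, 0.1, 0.6]
grip_width: 0.0556
```

Run:
```python
from h import *
st();snap('wrist','w8.png')
```

```text
23.6 [ 0.5308 -0.2127  0.0529] [7.225e-01 6.914e-01 3.000e-04 1.000e-04] F [0.25 0.11 0.55] M [-0.054 -0.081 -0.012] w 0.0556 q [-5.770e-01  6.670e-01  1.687e+00  1.000e-03  7.870e-01 -5.330e-01]
```

View pics/w8.png

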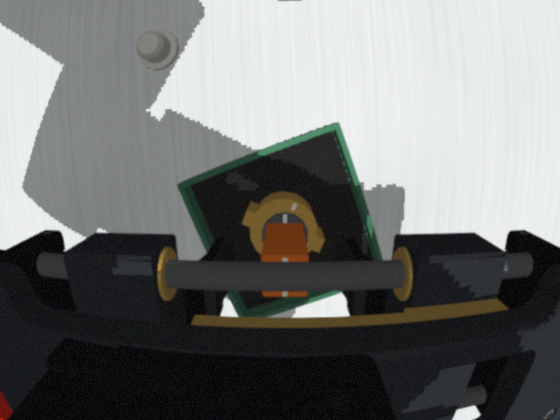

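The rod stands in the plug, still turned about 80° from the slot (keys at (250,215) and (317,240)). Retreat straight up.

Call:
{"op": "carry_out", "data": {"series": [[0, 0, -15, 0, 0, 0, 0.4], [0, 0, -40, 0, 0, 0, 0.4], [0, 0, -80, 0, 0, 0, 0.4], [0, 0, -120, 0, 0, 0, 0.4], [0, 0, -150, 0, 0, 0, 0.4], [0, 0, -150, 0, 0, 0, 0.4], [0, 0, -150, 0, 0, 0, 0.4]]}}

```text
time: 24.52
position: [0.5301, -0.2123, 0.2026]
tool_rot: [0.722, 0.691, 0.0, -0.0]
ft_force: [-0.4, -0.3, -1.1]
grip_width: 0.061
```

Run:
```python
from h import *
st();snap('side','s9.png');snap('wrist','w9.png')
a=cv2.imread('pics/s9.png')[140:240,280:380];b=cv2.imread('pics/w9.png')[100:300,190:390]
cv2.imwrite('pics/s9z.png',np.hstack([cv2.resize(a,(400,400),interpolation=cv2.INTER_CUBIC),cv2.resize(b,(400,400),interpolation=cv2.INTER_CUBIC)]))
```

```text
24.525 [ 0.5301 -0.2123  0.2026] [ 7.225e-01  6.914e-01  1.000e-04 -3.000e-04] F [-0.37 -0.33 -1.07] M [-0.023 -0.041  0.053] w 0.061 q [-0.577  0.454  1.569  0.     1.119 -0.533]
```

View pics/s9z.png

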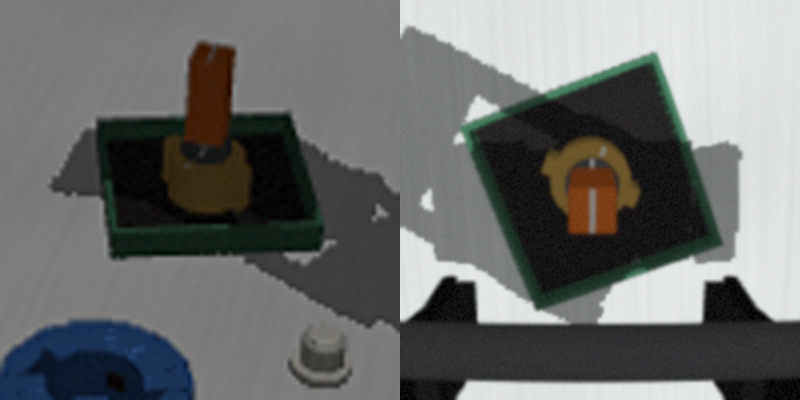

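View pics/s9.png

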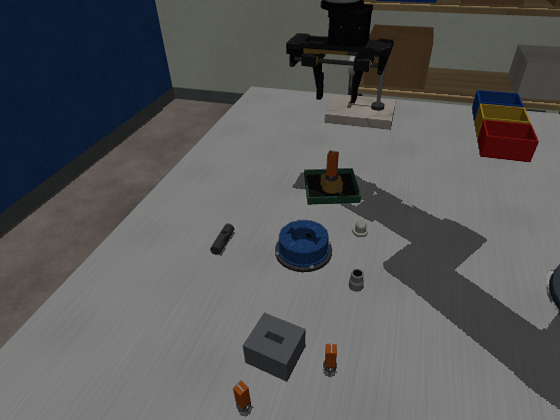

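The assembly stands upright in the tray and the other parts look unmoved. I'll check the angle between the rod and the plug numerically.

Run:
```python
from h import *
c=load('w9');b=c['pixels'][150:225,250:325,::-1];cv2.imwrite('pics/z9.png',cv2.resize(b,(600,600),interpolation=cv2.INTER_CUBIC))
g=lambda u,v,z:onz(c,190+u/2,100+v/2,z,True)
def ang(p,q,z): d=g(*q,z)-g(*p,z);return np.degrees(np.arctan2(d[1],d[0])),np.linalg.norm(d)
print('keys',ang((547,165),(634,196),.035)); print('line',ang((591,187),(592,232),.100)); print('whitemarks?')
P=g(591,210,.1002);print('handle top ctr',P,'plug ctr',g(590.5,180,.035))
```

```text
keys (np.float64(-16.172103745899964), np.float64(0.07621137660834448))
line (np.float64(-81.516347691763), np.float64(0.024282382491314196))
whitemarks?
handle top ctr [ 0.73639685 -0.22074955  0.1002    ] plug ctr [ 0.78056287 -0.21846266  0.035     ]
```

View pics/z9.png

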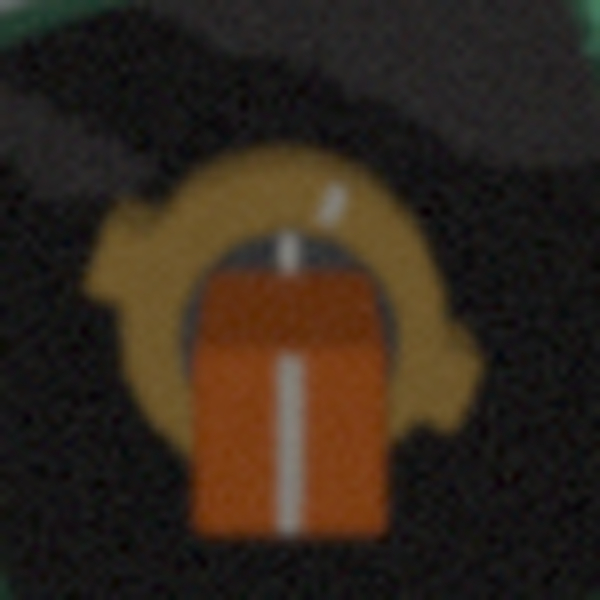

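Run:
```python
from h import *
c=load('w9')
g=lambda u,v,z:onz(c,250+u/8,150+v/8,z,True)
def ang(p,q,z): d=g(*q,z)-g(*p,z);return np.degrees(np.arctan2(d[1],d[0])),np.linalg.norm(d)
print('keys',ang((104,252),(468,385),.035)); print('line',ang((290,355),(288,533),.100))
print('handle top ctr',g(289,443,.100),'plug ctr',g(286,320,.035))
```

```text
keys (np.float64(-22.867809164426877), np.float64(0.05313638568839172))
line (np.float64(-93.05798941093886), np.float64(0.02056291635248789))
handle top ctr [ 0.53074612 -0.2130649   0.1       ] plug ctr [ 0.53062716 -0.21110531  0.035     ]
```

Run:
```python
from h import *
c=load('w9')
g=lambda u,v,z:onz(c,250+u/8,150+v/8,z,True)
m=g(333,204,.035)
for ctr in ([.5307,-.2129],[.5306,-.2111],[.5308,-.2120]):
    d=m[:2]-ctr;print(np.degrees(np.arctan2(d[1],d[0]))-90,np.linalg.norm(d))
d=g(341,184,.035)-g(325,224,.035);print('mark streak dir',np.degrees(np.arctan2(d[1],d[0])))
for a,b in [((125,200),(485,355)),((88,295),(452,432))]:
    d=g(*b,.035)-g(*a,.035);print('key edges',np.degrees(np.arctan2(d[1],d[0])))
k=load('w8');im=k['pixels'][180:265,240:325,::-1];cv2.imwrite('pics/z8.png',cv2.resize(im,(595,595),interpolation=cv2.INTER_CUBIC))
```

```text
-21.708781874269064 0.018850476885041312
-24.232298140439426 0.017231840046731464
-22.47362056656773 0.017978921518176514
mark streak dir 66.12945921565476
key edges -26.046796043288676
key edges -23.5069934447227
```

View pics/z8.png

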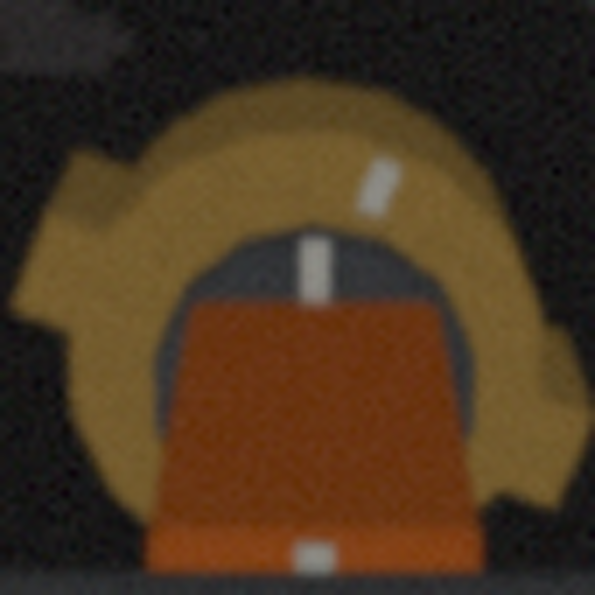

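The rod stands upright, but the rod-to-plug turn now reads about 70°, against roughly 75° at snug. The plug has backed off a few degrees while hanging freely. There's time to nip it back up, so I'll re-grip, take the rod's weight within its axial play, and turn about 8° clockwise. The free plug just slips once the thread ends, so nothing gets forced.

Call:
{"op": "carry_out", "data": {"series": [[0.5, 0.5, 40, 0, 0, 0, 0.4], [0.5, 0.5, 90, 0, 0, 0, 0.4], [0.5, 0.5, 130, 0, 0, 0, 0.4], [0.5, 0.5, 149.5, 0, 0, 0, 0.4], [0.5, 0.5, 149.5, 0, 0, 0, 0.4]]}}

```text
time: 25.25
position: [0.5279, -0.2101, 0.0492]
tool_rot: [0.723, 0.691, -0.001, -0.005]
ft_force: [-0.3, 0.4, -0.8]
grip_width: 0.061
```

Run:
```python
from h import *
go([.5308,-.2127,.053],-2.5)
```

```text
25.25 [ 0.5279 -0.2101  0.0492] [ 0.7225  0.6913 -0.0009 -0.0046] F [-0.31  0.39 -0.84] M [-0.045 -0.101 -0.012] w 0.061 q [-5.76e-01  6.72e-01  1.69e+00  1.00e-03  7.88e-01 -5.32e-01]
shift [-2.4  3.  -3.8] turn [-0.45 -0.29 -0.03] yaw now -2.53
```

Call:
{"op": "carry_out", "data": {"series": [[-2.4, 3, -3.8, -0.4, -0.3, 0, 0.4], [-2.4, 3, -3.8, -0.4, -0.3, 0, 0.4], [-2.4, 3, -3.8, -0.4, -0.3, 0, 0.4], [-2.4, 3, -3.8, -0.4, -0.3, 0, 0.4]]}}

```text
time: 25.75
position: [0.531, -0.2128, 0.0536]
tool_rot: [0.723, 0.691, -0.0, 0.0]
ft_force: [0.4, 0.7, 0.3]
grip_width: 0.0609
```

Run:
```python
from h import *
go([.5308,-.2127,.053],-2.5)
```

```text
25.75 [ 0.531  -0.2128  0.0536] [ 7.225e-01  6.913e-01 -2.000e-04  3.000e-04] F [0.43 0.66 0.27] M [-0.02  -0.118 -0.006] w 0.0609 q [-5.760e-01  6.660e-01  1.686e+00 -1.000e-03  7.890e-01 -5.310e-01]
shift [ 0.1 -0.2  0.6] turn [ 0.    0.04 -0.03] yaw now -2.53
```

Call:
{"op": "carry_out", "data": {"series": [[0, 0, 0, 0, 0, 0, -0.2], [0, 0, 0, 0, 0, 0, -1], [0, 0, 0, 0, 0, 0, -1], [0, 0, 0, 0, 0, 0, -1], [0, 0, 0, 0, 0, 0, -1], [0, 0, 0, 0, 0, 0, -1]], "force": 15}}

```text
time: 26.5
position: [0.531, -0.2128, 0.0536]
tool_rot: [0.723, 0.691, -0.0, 0.0]
ft_force: [-0.0, 0.1, 0.4]
grip_width: 0.0219
```

Call:
{"op": "carry_out", "data": {"series": [[0, 0, -0.4, 0, 0, 0, -1], [0, 0, -0.7, 0, 0, 0, -1], [0, 0, -0.7, 0, 0, 2, -1], [0, 0, -0.7, 0, 0, 4, -1], [0, 0, -0.7, 0, 0, 6, -1], [0, 0, -0.7, 0, 0, 8, -1], [0, 0, -0.7, 0, 0, 8, -1]]}}

```text
time: 27.38
position: [0.531, -0.2128, 0.0542]
tool_rot: [0.769, 0.639, -0.0, 0.0]
ft_force: [-1.2, 0.8, -1.3]
grip_width: 0.0218
```

Run:
```python
from h import *
feel(3);st();c=snap('wrist','w10.png')
im=c['pixels'][180:265,240:325,::-1];cv2.imwrite('pics/z10.png',cv2.resize(im,(595,595),interpolation=cv2.INTER_CUBIC))
```

```text
Mz all [ 0.019 -0.014 -0.008 -0.049]
mean [-0.535  0.036 -1.67   0.05   0.016 -0.013  0.027  0.054] sd [0.43  0.451 0.62  0.028 0.023 0.024 0.025 0.   ]
27.525 [ 0.531  -0.2128  0.0542] [ 7.690e-01  6.393e-01 -2.000e-04  2.000e-04] F [-0.41 -0.26 -1.59] M [ 0.083  0.033 -0.049] w 0.0217 q [-5.760e-01  6.650e-01  1.686e+00 -1.000e-03  7.910e-01 -3.920e-01]
```

View pics/z10.png

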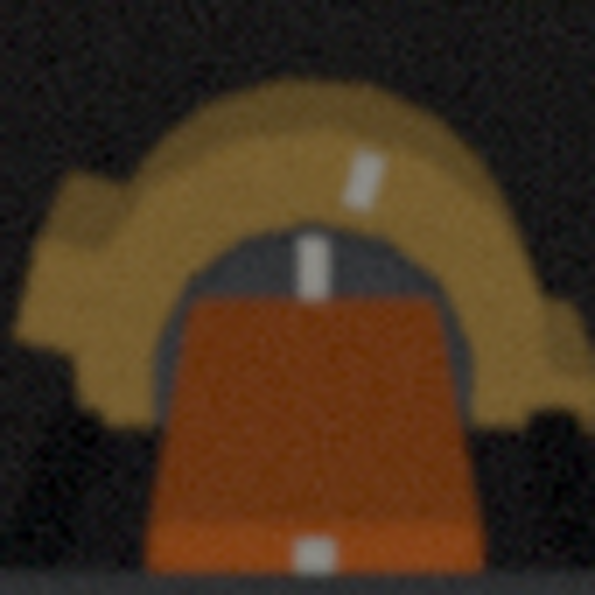

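Relative to the rod, the plug's mark moved about 5°, and the last ~3° turned both together. The thread is at its end again. Now lower the shoulder and release.

Call:
{"op": "carry_out", "data": {"series": [[0, 0, 0.3, 0, 0, 0, -1], [0, 0, 0.6, 0, 0, 0, -1], [0, 0, 0.8, 0, 0, 0, -1], [0, 0, 0.8, 0, 0, 0, -0.4], [0, 0, 0.8, 0, 0, 0, -0.2], [0, 0, 0.8, 0, 0, 0, 0.1], [0, 0, 0.8, 0, 0, 0, 0.4], [0, 0, 0.8, 0, 0, 0, 0.4]]}}

```text
time: 28.58
position: [0.531, -0.2128, 0.0535]
tool_rot: [0.769, 0.639, -0.0, 0.0]
ft_force: [0.0, -0.6, 0.3]
grip_width: 0.0558
```

Call:
{"op": "carry_out", "data": {"series": [[0, 0, -5, 0, 0, 0, 0.4], [0, 0, -25, 0, 0, 0, 0.4], [0, 0, -60, 0, 0, 0, 0.4], [0, 0, -100, 0, 0, 0, 0.4], [0, 0, -135, 0, 0, 0, 0.4], [0, 0, -150, 0, 0, 0, 0.4], [0, 0, -150, 0, 0, 0, 0.4], [0, 0, -150, 0, 0, 0, 0.4]]}}

```text
time: 29.58
position: [0.53, -0.2121, 0.202]
tool_rot: [0.769, 0.639, -0.001, -0.001]
ft_force: [-0.9, -0.0, -0.1]
grip_width: 0.0608
```

Run:
```python
from h import *
st();s=snap('side','s11.png');c=snap('wrist','w11.png');st()
a=s['pixels'][140:240,280:380,::-1];b=c['pixels'][150:225,250:325,::-1]
cv2.imwrite('pics/z11.png',np.hstack([cv2.resize(x,(400,400),interpolation=cv2.INTER_CUBIC) for x in (a,b)]))
```

```text
29.575 [ 0.53   -0.2121  0.202 ] [ 7.690e-01  6.393e-01 -7.000e-04 -1.200e-03] F [-0.93 -0.02 -0.07] M [-0.031 -0.012 -0.042] w 0.0608 q [-5.760e-01  4.560e-01  1.568e+00 -1.000e-03  1.120e+00 -3.920e-01]
29.675 [ 0.5301 -0.2121  0.2018] [ 7.690e-01  6.393e-01 -7.000e-04 -1.400e-03] F [ 0.35  0.16 -0.13] M [ 0.011 -0.115  0.055] w 0.061 q [-5.760e-01  4.560e-01  1.568e+00 -1.000e-03  1.120e+00 -3.920e-01]
```

View pics/z11.png

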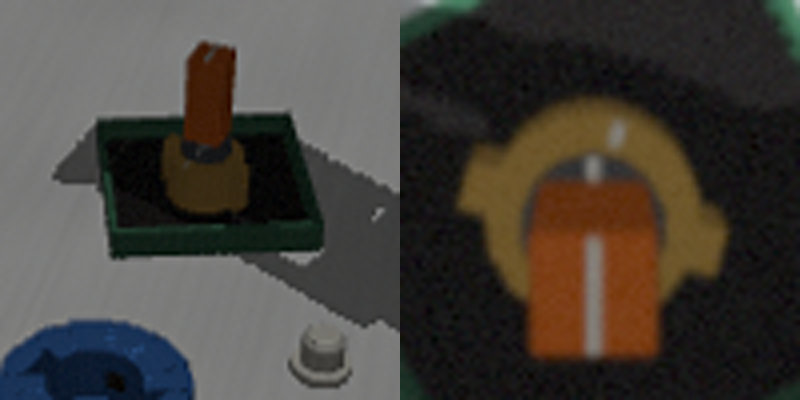

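The plug stands upright in the tray with the puller threaded in to its end, and the gripper is 15 cm clear. Handing in.

```bash
python3 -c "
from rig import robot
print(robot.hand_in())"
```

```text
the job is handed in; nothing more can be done
None
```

The plug is out of its bore and standing upright in the green tray, with the puller still threaded in and its shoulder down. I handed the job in at about 30 s; the hand-in gave no verdict.

- **Threading:** I took the large puller from the stand and lowered its pin onto the entry floor, where I felt contact. I turned it clockwise until it came snug at 0.19 N m, on both the wrist sensor and the joint torque. The rod had turned about 79°; allowing for the plug turning in its bore and some give in the arm and grip, I put the thread's end near 75°.
- **Pull and set-down:** The plug came straight up, with the wrist reading about 11 N during the draw. I set it down in the tray without dropping it. The shoulder made contact at about 5 N, and I eased off before opening the fingers.
- **A check that disagreed:** After the first release, the picture showed about 70° between rod and plug, so it had backed off roughly 5°. I re-gripped lightly and turned the rod 8° more. The first 5° or so threaded in, then rod and plug turned together, with no torque above the noise.
- **Last checks:** The last pictures show the assembly upright, and the gripper is 15 cm above its release height, clear of everything. I saw no change in the cap, socket, universal joint or small pullers in the side view after the first release. Rod angle and thread end are picture and feel estimates, good to about 2°.

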